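# Clamp a pipe coupling in the bench gauge by its thumbwheel

### The job

Stand the short pipe coupling in the bench gauge between the sliding jaw and the V block, let go of it, then close the jaw by rolling the exposed rim of the recessed thumbwheel with a fingertip until the coupling is pushed fully home in the V and stays lightly clamped upright. Press the wheel gently and do not over-tighten: the coupling is thin-walled. Move the jaw only by its wheel, and leave everything else on the bench where it is.

Things in the scene. Friction and masses are not known exactly. Their poses are not given: they have to be found in the camera images.
- coupling_center (a point): The short pipe coupling to be clamped: a plain grey plastic tube, upright, its ends closed by flush dark dust plugs, 42 mm outside diameter, 45 mm tall, about 0.1 kg, standing loose on the table. This point is its centre, half-way up; its z axis runs along the tube. Thin-walled: the jaw must not squeeze it with more than 10 N.
- coupling: The same coupling; the origin is the centre of its lower end.
- gauge: Grey bench gauge fixed to the bench. Origin on the table under it; x along the jaw's travel towards the V block, z up. Base 20 mm thick, 70 mm wide, x = -165 to 135 mm. Thumbwheel housing: x = -150 to -50 mm, 56 mm wide, top 56 mm over the table. Polished steel V block: x = 89 to 130 mm, 34 mm wide, top 56 mm, its 120 degree V open to -x. The floor between is flat, 20 mm over the table.
- seat (a point): Point on the gauge's floor (20 mm over the table) at gauge x = 75 mm: the axis of the coupling passes through it when the coupling is fully home in the V. Axes as the gauge's (x towards the V block, z up). The jaw's face then lies 21 mm before it.
- wheel_top (a point): Top of the thumbwheel's rim, nominally 62 mm over the table, at gauge x = -100 mm. The wheel sits off-centre on its axle: its top rises and falls by up to 3 mm as it turns. Axes as the gauge's. Knurled steel wheel, 50 mm diameter, 14 mm wide, axle along y; 3 to 9 mm of it stand out of the housing, over some 30 mm of x. A fingertip drawn over the top towards the V block (+x) closes the jaw.
- wheel (a joint): Angle of the thumbwheel, rad; grows as its top rolls towards the V block; 0 = jaw fully open; the jaw travels 15 mm per rad (0.6 mm per mm of rim). Rolling needs 1 to 2 N along the rim with the jaw free, more once it clamps. The rim is hard (about 20 N per mm): press with 4 to 6 N, over 20 N is too much; touch it slowly. Friction in the wheel holds the jaw where it is left.
- jaw (a joint): Travel of the sliding jaw, m: 0 = fully open (its face 61 mm before the seat), 0.040 = its face on a coupling that is fully home; with nothing between it could go on to 0.048.
- jaw_face (a point): Centre of the front face of the sliding jaw, a polished steel block 20 mm thick, 30 mm wide, from the gauge's floor to 56.5 mm above the table; 38 mm above the table. It moves with the jaw.
- long_sleeve: Bystander: longer grey tube of the same diameter (42 mm), 85 mm tall, upright, plugged likewise, plugged likewise, plugged likewise, plugged likewise. Origin at the centre of its lower end.
- wide_collar: Bystander: wide grey ring, 62 mm in diameter, 40 mm tall. Origin at the centre of its lower end.
- elbow: Bystander: grey pipe elbow standing on one end, 72 mm tall. Origin at the centre of its lower end.
- tape: Bystander: black tape measure, 70 x 35 x 65 mm. Origin under its centre.
- driver: Bystander: screwdriver lying on the bench. Origin under its centre.
- carton: Bystander: cardboard box, 100 x 130 x 70 mm. Origin under its centre.
There are look-alikes about, which are no part of the job. Leave any orange or red look-alike of the coupling alone.

How it is judged (in metres and radians):
On the way, in this order (a step that is already met when the one before it is completed fails the run):
1. the coupling stands upright on the gauge's floor between jaw and V block, let go (z of coupling_center in the frame of seat between 0.02 and 0.025 m and horizontal distance between coupling_center and seat below 0.045 m and angle between coupling_center's own z axis and vertical below 0.08 rad and contact force between the fingers and coupling below 0.1 N), for 0.2 s.
2. the jaw, driven by the thumbwheel, presses the coupling home in the V with over 1.5 N (contact force between jaw and coupling above 1.5 N and horizontal distance between coupling_center and seat below 0.003 m and contact force between the fingers and coupling below 0.1 N), for 0.15 s.
At the end, for the whole second after the job is handed in: The coupling stands upright (within 3.4 degrees) on the gauge's floor, its axis within 3 mm of the seat point, at rest, and the jaw still bears on it with more than 0.5 N (horizontal distance between coupling_center and seat below 0.003 m and z of coupling_center in the frame of seat between 0.02 and 0.025 m and angle between coupling_center's own z axis and vertical below 0.06 rad and contact force between jaw and coupling above 0.5 N and linear speed of coupling below 0.01 m/s); the robot touches nothing.
It fails at once if the jaw squeezes the coupling with more than 10 N (contact force between jaw and coupling above 10 N).
It fails at once if the thumbwheel is pressed with more than 20 N (contact force between anything else and wheel above 20 N).
It fails at once if the robot pushes the jaw itself (over 3 N) (contact force between any of the fingers, the arm and jaw above 3 N).
It fails at once if a bystander is moved by more than 20 mm (distance of any of long_sleeve, wide_collar, elbow, tape, driver, carton from where it was at the start of the episode above 0.02 m).
It also fails if it takes over 69 s, if anything falls off the work surface, if the arm or the gripper's body presses on something with over 40 N, if the wrist force passes 120 N, or if a joint passes its speed limit or range.

### The arm

A 6-joint arm with a two-finger parallel gripper is mounted at the origin on the work surface. World frame = base frame: x ahead of the robot, y to its left, z up, the work surface at z = 0. Lengths are in mm, angles in rad, forces in N, time in s.
With the tool pointing down it reaches from about 250 to 775 mm from the base axis. Payload 4 kg.
Tool frame: the origin (TCP) lies at the very end of the fingers, on their centre line; the grasp point (between the pads) lies 19 mm behind it; z points along the fingers, y is the line along which they close (so a half turn about z gives the same grasp; the last joint's range is limited). The gripper opens to 85 mm and grips with 20 to 120 N. Pads are 22 mm wide; open, the fingers measure 114 mm over their backs; the gripper's body (76 mm by 85 mm) begins 54 mm behind the grasp point. The pads swing forward as they close: fully open they stand 13 mm farther back than shut.
Start: joints at [1.107, 0.087, 1.371, -0, 1.684, -0.103], TCP at [194.172, 514.602, 231.341] pointing down, gripper open.
Joint ranges: [-3.1, 3.1], [-0.76, 2.03], [0.27, 2.55], [-1.08, 4.22], [0.17, 2.65], [-2.57, 2.57]. Speed limits (rad/s): [2.79, 2.79, 3.14, 3.14, 3.14, 3.14].

### API

Orientations are given as a unit quaternion [w, x, y, z].
In Python, from rig import arm gives the robot as it stands.
- The arm moves only by the tool jog_arm, never from a script. Its arguments are lists of equal length, an entry for each row: "translation": the shift along the world's x, y, z in mm, a list of three; "rotation": the turn, a rotation vector about the world's x, y, z in rad, a list of three; "hand": the finger opening in mm, from 0 to 85.4. A call has 1 to 8 rows; each row shifts and turns the commanded pose from where the row before left it; what a row does not reach is not made up. A row lasts 1/8 s, in which the tool goes at most 62.5 mm and 10.7 degrees, less where a joint would pass 70% of its speed; a pose out of reach is approached as far as the arm can. A call with a gripper value outside its range is refused whole. The fingers move at their own pace and stop on an object; "grip_force" is the grip in N (left out, the last holds). Time passes only in rows, so rows that do not move let the fingers close. It gives the time, the measured TCP pose, the force, the opening and the grip force at its end, in the units of the state.
- arm.sense(): the state, without advancing time (a new reading comes with each control period).
- arm.snapshot(name): name is "side" or "top"; returns the picture (400x640x3 uint8, red, green, blue); there is no depth.
- arm.get_calibration(name): a dict with "fx", "fy", "cx", "cy" (pixels), "R" (3x3) and "t" (3): a world point X has camera coordinates R X + t. Camera axes: x right, y down, z forward; pixel columns grow to the right and rows downward; lengths in mm; the calibration is good to about 2 mm. A picture is of the moment at which its call begins. get_calibration takes no time and is no camera call.
- arm.close_job(): hands the job in; it is judged then, once.
Trained networks look in the newest picture that a camera, given by its name, has taken for a name from the list of things; names that differ only in an ending like _2 or _b are one class to them, and where a whole thing is asked for, a point or a joint stands for the part that bears it (a point fixed in the world has none). Each returns a list of dicts, best first, with "confidence" (0 to 1); they miss things now and then, are a little off and sometimes report something else, mostly with a low value. They report only what shows in the picture. A call takes as long as a camera call. They do not tell look-alikes from the thing itself.
- arm.regions_of(camera, target): "pixels" (400x640 bool, what is visible of it) and "extent" ([centre column, centre row, width, height] in pixels, round what is visible of it).
The state is a dict: "clock": time; "q": joint angles; "joint_velocities": joint speeds; "tau": joint torques, N m; "ee_pos": TCP position; "tcp_rot": TCP orientation; "force": force on the tool from outside, world axes, zero at the start; "wrist_torque": the same for the moment, N m; "grip_width": finger opening in mm; "grasp_force": force on a finger pad.
Only numpy, scipy, OpenCV 4.12 (cv2) and the standard library are available. Lean on these libraries where they do the work, as an engineer would, in place of code of your own. Each camera call takes 0.05 s, during which the arm holds its last target. There are 200 camera calls.

## Working session

There is one attempt and no reset: what is moved stays moved. The work goes in short steps, Python scripts to look and compute and a tool call to move; the robot and the scene stay as the last step left them, time stands still between calls to the robot, and variables do not carry over. Pictures are saved under pics/ and viewed, at most 10 in all, crops included, and the job is handed in when it is done.

Besides the shell and the picture viewer there is one more tool, called after ">>>" by a JSON object that holds its "api" and its "payload", one argument or row to a line. jog_arm: Moves the arm, as the interface text tells. Its arguments: {"type":"object","properties":{"translation":{"type":"array","items":{"type":"array","items":{"type":"number"}}},"rotation":{"type":"array","items":{"type":"array","items":{"type":"number"}}},"hand":{"type":"array","items":{"type":"number"}},"grip_force":{"type":"number"}},"required":["translation","rotation","hand"]}

```bash
mkdir -p pics; cat > h.py <<'E'
import numpy as np, cv2
from rig import arm
def ray(cam,u,v,z):
    c=arm.get_calibration(cam);R=np.array(c["R"]);t=np.array(c["t"]).ravel()
    o=-R.T@t;d=R.T@np.array([(u-c["cx"])/c["fx"],(v-c["cy"])/c["fy"],1]);return o+d*(z-o[2])/d[2]
def proj(cam,X):
    c=arm.get_calibration(cam);p=np.array(c["R"])@np.array(X,float)+np.array(c["t"]).ravel()
    return np.array([c["fx"]*p[0]/p[2]+c["cx"],c["fy"]*p[1]/p[2]+c["cy"]])
def save(cam,n,crop=None,s=1):
    im=arm.snapshot(cam)
    if crop: x0,y0,x1,y1=crop; im=im[y0:y1,x0:x1]
    cv2.imwrite("pics/"+n,cv2.resize(im[:,:,::-1],None,fx=s,fy=s,interpolation=cv2.INTER_CUBIC))
E
python3 - <<'E'
from h import *
save("top","t0.png");save("side","s0.png")
for cam in("top","side"):
    c=arm.get_calibration(cam);R=np.array(c["R"]);print(cam,c["fx"],-R.T@np.array(c["t"]).ravel(),R.round(2).tolist())
    for n in("coupling","gauge","wheel","jaw","long_sleeve"):
        print(n,[(round(d["confidence"],2),np.round(d["extent"]).tolist()) for d in arm.regions_of(cam,n)])
E
```

```text
top 442.2900575127991 [ 243.51623244  -18.10463974 1281.62157964] [[0.01, -1.0, -0.0], [-0.97, -0.01, -0.23], [0.23, 0.01, -0.97]]
coupling [(0.7, [427.0, 182.0, 18.0, 22.0]), (0.58, [352.0, 176.0, 12.0, 20.0]), (0.55, [388.0, 182.0, 14.0, 16.0])]
gauge [(0.89, [288.0, 209.0, 45.0, 102.0]), (0.52, [172.0, 260.0, 24.0, 27.0])]
wheel [(0.64, [389.0, 183.0, 17.0, 18.0]), (0.47, [293.0, 178.0, 8.0, 11.0])]
jaw [(0.58, [284.0, 211.0, 13.0, 28.0]), (0.57, [289.0, 211.0, 46.0, 105.0]), (0.23, [391.0, 231.0, 18.0, 17.0])]
long_sleeve []
side 501.62339901801755 [  -2.0558711  -823.15424076 1002.45141257] [[0.82, -0.57, -0.01], [-0.4, -0.57, -0.71], [0.4, 0.59, -0.7]]
coupling [(0.81, [377.0, 227.0, 15.0, 26.0]), (0.79, [408.0, 250.0, 23.0, 25.0]), (0.52, [358.0, 198.0, 19.0, 24.0])]
gauge [(0.81, [286.0, 173.0, 102.0, 51.0])]
wheel [(0.37, [315.0, 155.0, 12.0, 6.0])]
jaw [(0.4, [374.0, 226.0, 19.0, 22.0])]
long_sleeve [(0.76, [328.0, 245.0, 18.0, 36.0]), (0.2, [286.0, 172.0, 33.0, 11.0])]
```

View pics/t0.png

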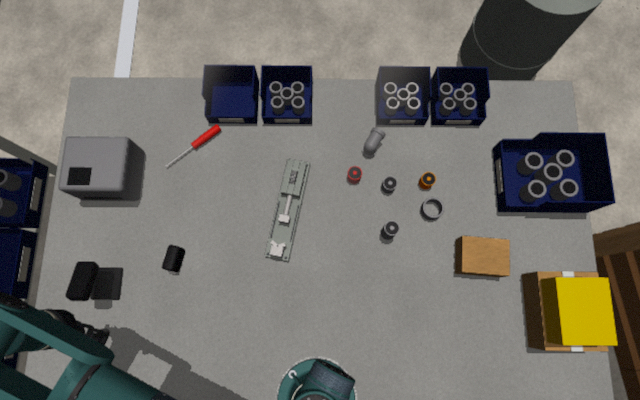

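View pics/s0.png

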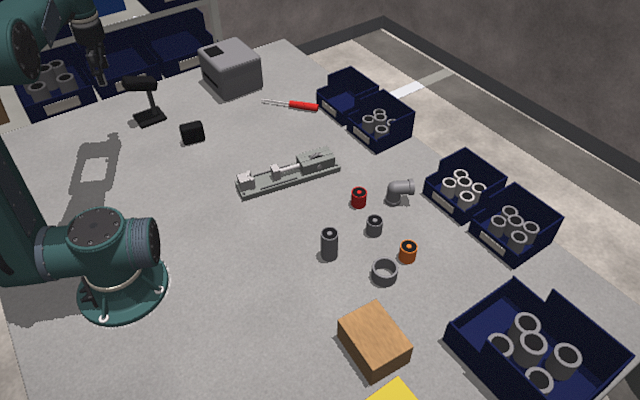

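Both views show the same things. Look-alikes for the coupling in the top view:
- red tube (355,175)
- grey short tube (389,184)
- orange tube (428,180)
- wide collar (431,209)
- long sleeve (390,230)

The grey short tube matches the description; it is at (374,225) in the side view. The gauge's V block is at about (277,248) in the top view and its wheel at about (293,177), so gauge +x points towards the robot.

```bash
python3 - <<'E'
from h import *
a=arm.snapshot("top");b=arm.snapshot("side")
A=cv2.resize(a[140:275,255:405],None,fx=4,fy=4,interpolation=cv2.INTER_CUBIC)
B=cv2.resize(b[140:240,225:425],None,fx=4,fy=4,interpolation=cv2.INTER_CUBIC)
cv2.imwrite("pics/tc.png",A[:,:,::-1]);cv2.imwrite("pics/sc.png",B[:,:,::-1])
# best-fit of coupling (389,184 top ; 374,225 side)
for cam,c0 in(("top",(389,184)),("side",(375,225))):
    for n in("coupling","gauge"):
        for d in arm.regions_of(cam,n):
            e=d["extent"]
            if n=="coupling" and np.hypot(e[0]-c0[0],e[1]-c0[1])<10:
                print(cam,n,np.round(e,1),ray(cam,e[0],e[1],22.5).round(1))
            if n=="gauge" and d["confidence"]>.7:
                p=d["pixels"].astype(np.uint8);cs=max(cv2.findContours(p,0,2)[0],key=cv2.contourArea)
                W=np.array([ray(cam,u,v,20)[:2] for u,v in cs[:,0]],np.float32);print(cam,cv2.minAreaRect(W))
E
```

```text
top coupling [389.6 183.3  18.3  13.5] [ 598.  -208.6   22.5]
side coupling [377.3 227.4  17.2  26.8] [ 599.  -214.9   22.5]
```

View pics/tc.png

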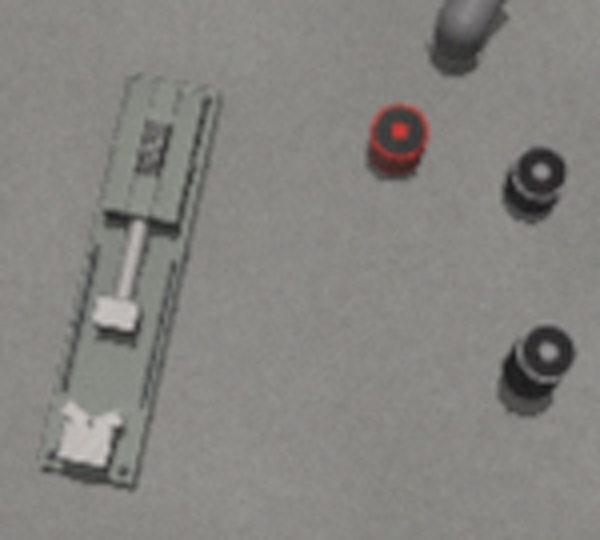

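View pics/sc.png

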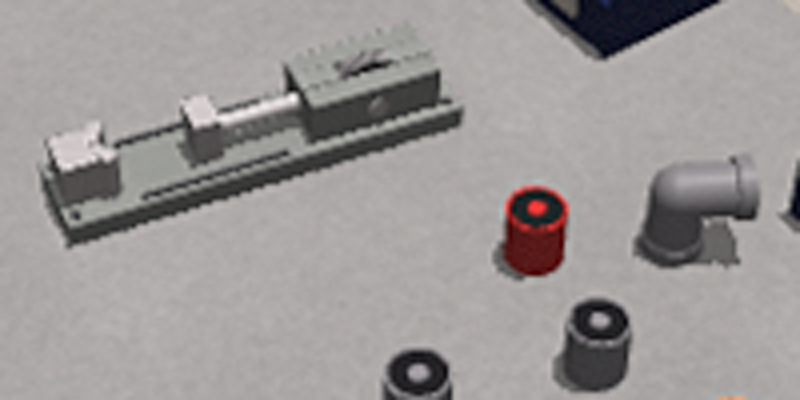

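The crops show the gauge with the V block at top-crop (85,435), the jaw at (117,313) and the wheel at (152,150). The grey short coupling is at top-crop (541,173) and side-crop (599,322), clearly shorter than the sleeve. I'll fit the gauge pose to its corner points.

```bash
python3 - <<'E'
from h import *
from scipy.optimize import least_squares
T=lambda x,y:((x+.5)/4-.5+255,(y+.5)/4-.5+140)
S=lambda x,y:((x+.5)/4-.5+225,(y+.5)/4-.5+140)
D=[("top",T(133,484),(135,35,20)),("top",T(44,466),(135,-35,20)),("top",T(220,92),(-165,35,20)),("top",T(105,211),(-50,-28,56)),("top",T(180,226),(-50,28,56)),("top",T(60,458),(130,-17,56)),("top",T(112,467),(130,17,56)),("top",T(152,150),(-100,0,60)),
("side",S(68,230),(135,35,20)),("side",S(42,172),(135,-35,20)),("side",S(462,108),(-165,35,20)),("side",S(285,65),(-50,-28,56)),("side",S(305,100),(-50,28,56)),("side",S(440,70),(-150,28,56)),("side",S(58,172),(130,17,56)),("side",S(50,138),(130,-17,56)),("side",S(360,65),(-100,0,60))]
def W(p,g):
    c,s=np.cos(p[2]),np.sin(p[2]);return [p[0]+c*g[0]-s*g[1],p[1]+s*g[0]+c*g[1],g[2]]
for cams in(("top",),("side",),("top","side")):
    f=lambda p:np.concatenate([proj(c,W(p,g))-u for c,u,g in D if c in cams])
    r=least_squares(f,[550,40,3.1],loss="soft_l1",x_scale=[1,1,.01]);p=r.x
    print(cams,p.round(3),"rms",np.sqrt((f(p)**2).mean()).round(2),"seat",np.round(W(p,(75,0,20)),1),"wheel",np.round(W(p,(-100,0,62)),1))
print(f(p).reshape(-1,2).round(1).tolist())
print("coup",ray("top",*T(541,172),45).round(1),ray("side",*S(599,321),45).round(1))
print(arm.sense()["tcp_rot"],arm.sense()["ee_pos"],arm.sense()["force"],arm.sense()["clock"])
E
```

```text
('top',) [505.94   92.049   2.957] rms 0.54 seat [432.2 105.8  20. ] wheel [604.2  73.7  62. ]
('side',) [506.329  93.071   2.95 ] rms 1.0 seat [432.7 107.4  20. ] wheel [604.5  74.   62. ]
('top', 'side') [506.011  92.367   2.954] rms 0.82 seat [432.3 106.3  20. ] wheel [604.3  73.7  62. ]
[[0.9, 0.5], [-0.9, 0.1], [0.5, -0.2], [-0.8, -0.5], [-0.4, -0.6], [0.2, 0.2], [-0.8, 0.4], [0.6, -0.3], [0.0, 0.2], [-1.1, -1.4], [0.3, 0.0], [-0.8, -0.8], [1.7, 2.5], [0.3, 0.1], [0.7, 0.6], [-1.0, 1.3], [0.3, -0.7]]
coup [ 593.7 -206.1   45. ] [ 595.3 -205.2   45. ]
[2.64258587e-06 1.79415247e-01 9.83773433e-01 3.89923505e-05] [194.17997411 514.61025443 231.31678692] [-0.40620827 -0.65759931 -0.0796565 ] 0.9
```

Both cameras agree to about 2 mm:
- coupling at (594.5, -205.7)
- seat at (432, 106)
- wheel at (604, 74)
- gauge x direction (-0.983, 0.186)

These sizes and reaches are plausible. I'm moving now, and turning the tool +0.174 rad so it closes along gauge y.

>>> {"api": "jog_arm", "payload": {
  "translation": [
    [25,-45,0],
    [25,-45,0],
    [25,-45,0],
    [25,-45,0],
    [25,-45,0],
    [25,-45,0],
    [25,-45,0],
    [25,-45,0]
  ],
  "rotation": [
    [0,0,0.087],
    [0,0,0.087],
    [0,0,0],
    [0,0,0],
    [0,0,0],
    [0,0,0],
    [0,0,0],
    [0,0,0]
  ],
  "hand": [68,68,68,68,68,68,68,68],
  "grip_force": 25
}}

```text
clock: 1.9
ee_pos: [394.8, 153.1, 231.6]
tcp_rot: [0.001, 0.093, 0.996, 0.0]
force: [0.5, 1.0, -0.6]
grip_width: 68.0
grasp_force: 0.0
```

>>> {"api": "jog_arm", "payload": {
  "translation": [
    [25,-45,0],
    [25,-45,0],
    [25,-45,0],
    [25,-45,0],
    [25,-45,0],
    [25,-45,0],
    [25,-45,-50],
    [25,-45,-50]
  ],
  "rotation": [
    [0,0,0],
    [0,0,0],
    [0,0,0],
    [0,0,0],
    [0,0,0],
    [0,0,0],
    [0,0,0],
    [0,0,0]
  ],
  "hand": [68,68,68,68,68,68,68,68]
}}

```text
clock: 2.9
ee_pos: [588.9, -195.5, 144.1]
tcp_rot: [0.001, 0.093, 0.996, -0.0]
force: [0.9, 0.5, -0.3]
grip_width: 68.0
grasp_force: 0.0
```

>>> {"api": "jog_arm", "payload": {
  "translation": [
    [0,0,-40],
    [0,0,0],
    [0,0,0]
  ],
  "rotation": [
    [0,0,0],
    [0,0,0],
    [0,0,0]
  ],
  "hand": [68,68,68]
}}

```text
clock: 3.28
ee_pos: [588.6, -193.8, 106.2]
tcp_rot: [0.001, 0.093, 0.996, -0.0]
force: [0.2, -1.6, 0.4]
grip_width: 68.0
grasp_force: 0.0
```

```bash
python3 - <<'E'
from h import *
s=arm.sense();print(s["clock"],s["ee_pos"],s["tcp_rot"],s["grip_width"],s["q"],s["force"])
save("side","g1.png",(300,130,460,290),4*0.9)
E
```

```text
3.275 [ 588.58108908 -193.77134496  106.19528979] [ 1.28494643e-03  9.29836101e-02  9.95666753e-01 -3.37101411e-04] 67.95094693604906 [-4.09594024e-01  2.92349855e-01  1.38144592e+00  1.59971568e-04
  1.46514479e+00 -1.79417060e+00] [ 0.2150628  -1.60952885  0.39474326]
```

View pics/g1.png

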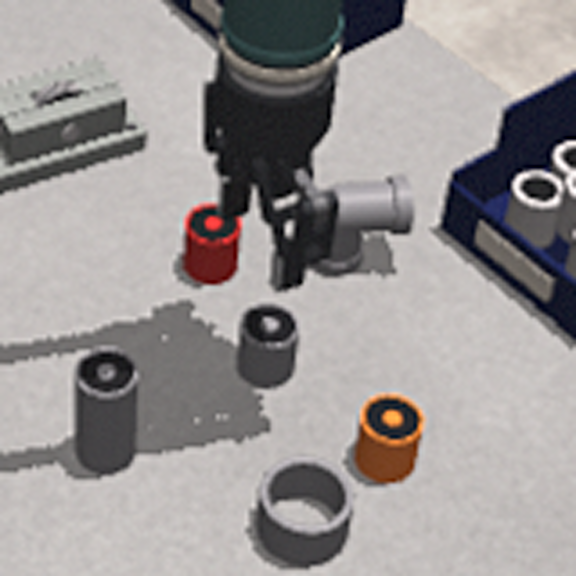

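The gripper is above and slightly behind the grey coupling (crop 268,345), with its neighbours clear. I'll correct the offset and descend.

>>> {"api": "jog_arm", "payload": {
  "translation": [
    [6,-12,0],
    [0,0,-30],
    [0,0,-30],
    [0,0,-20],
    [0,0,-14],
    [0,0,0]
  ],
  "rotation": [
    [0,0,0],
    [0,0,0],
    [0,0,0],
    [0,0,0],
    [0,0,0],
    [0,0,0]
  ],
  "hand": [68,68,68,68,68,68]
}}

```text
clock: 4.08
ee_pos: [593.4, -205.7, 9.5]
tcp_rot: [-0.001, 0.093, 0.996, 0.0]
force: [0.3, -0.8, 0.7]
grip_width: 67.7
grasp_force: 0.0
```

>>> {"api": "jog_arm", "payload": {
  "translation": [
    [0,0,0],
    [0,0,0],
    [0,0,0],
    [0,0,0],
    [0,0,0],
    [0,0,0]
  ],
  "rotation": [
    [0,0,0],
    [0,0,0],
    [0,0,0],
    [0,0,0],
    [0,0,0],
    [0,0,0]
  ],
  "hand": [38,38,38,38,38,38]
}}

```text
clock: 4.82
ee_pos: [594.8, -206.3, 11.9]
tcp_rot: [0.001, 0.093, 0.996, -0.0]
force: [1.1, 0.5, 5.5]
grip_width: 41.4
grasp_force: 25.9
```

>>> {"api": "jog_arm", "payload": {
  "translation": [
    [0,0,20],
    [0,0,45],
    [0,0,45],
    [-15,30,0],
    [-22,42,0],
    [-22,42,0],
    [-22,42,0],
    [-22,42,0]
  ],
  "rotation": [
    [0,0,0],
    [0,0,0],
    [0,0,0],
    [0,0,0],
    [0,0,0],
    [0,0,0],
    [0,0,0],
    [0,0,0]
  ],
  "hand": [38,38,38,38,38,38,38,38]
}}

```text
clock: 5.82
ee_pos: [489.5, -6.4, 120.7]
tcp_rot: [-0.0, 0.093, 0.996, 0.0]
force: [0.2, 0.6, -0.8]
grip_width: 41.5
grasp_force: 25.6
```

>>> {"api": "jog_arm", "payload": {
  "translation": [
    [-22,42,0],
    [-22,42,0],
    [-10,29,0],
    [0,0,0],
    [0,0,0]
  ],
  "rotation": [
    [0,0,0],
    [0,0,0],
    [0,0,0],
    [0,0,0],
    [0,0,0]
  ],
  "hand": [38,38,38,38,38]
}}

```text
clock: 6.45
ee_pos: [436.8, 104.8, 120.6]
tcp_rot: [0.0, 0.093, 0.996, -0.0]
force: [0.3, -0.1, 0.2]
grip_width: 41.3
grasp_force: 25.7
```

```bash
python3 - <<'E'
from h import *
s=arm.sense();print(s["clock"],s["ee_pos"],s["grip_width"],s["force"])
save("top","g2.png",(240,150,320,270),5)
p=ray
print(proj("top",[s["ee_pos"][0],s["ee_pos"][1],s["ee_pos"][2]]))
E
```

```text
6.45 [436.80842566 104.84924118 120.60611934] 41.280946854485634 [ 0.30998882 -0.1357606   0.18457167]
[278.37235532 230.81063853]
```

>>> {"api": "jog_arm", "payload": {
  "translation": [
    [0,0,-30],
    [0,0,-30],
    [0,0,-20],
    [0,0,-5],
    [0,0,0],
    [0,0,0]
  ],
  "rotation": [
    [0,0,0],
    [0,0,0],
    [0,0,0],
    [0,0,0],
    [0,0,0],
    [0,0,0]
  ],
  "hand": [38,38,38,38,38,38]
}}

```text
clock: 7.25
ee_pos: [437.8, 105.1, 36.5]
tcp_rot: [0.001, 0.094, 0.996, 0.0]
force: [-0.1, 0.5, -0.9]
grip_width: 41.2
grasp_force: 25.7
```

>>> {"api": "jog_arm", "payload": {
  "translation": [
    [0,0,-1.5],
    [0,0,-1],
    [0,0,0]
  ],
  "rotation": [
    [0,0,0],
    [0,0,0],
    [0,0,0]
  ],
  "hand": [38,38,38]
}}

```text
clock: 7.62
ee_pos: [436.7, 105.3, 32.8]
tcp_rot: [0.0, 0.093, 0.996, 0.0]
force: [0.7, -0.4, -0.9]
grip_width: 41.4
grasp_force: 25.7
```

```bash
python3 - <<'E'
from h import *
s=arm.sense();print(s["clock"],s["ee_pos"],s["grip_width"],s["force"])
a=cv2.resize(arm.snapshot("top")[170:260,250:320],None,fx=5,fy=5,interpolation=2)
b=cv2.resize(arm.snapshot("side")[130:220,225:295],None,fx=5,fy=5,interpolation=2)
cv2.imwrite("pics/p1.png",np.hstack([a,b])[:,:,::-1])
E
```

```text
7.625 [436.67170625 105.28156871  32.8019561 ] 41.38723954759247 [ 0.71044761 -0.38077787 -0.9135182 ]
```

View pics/p1.png

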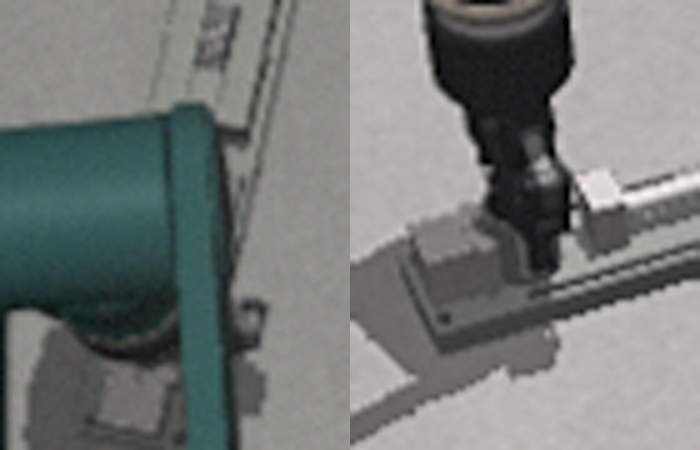

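The side half of the picture shows the coupling (crop 515,250) held between the V block and the open jaw (605,215). I'll lower it the last millimetre and release.

>>> {"api": "jog_arm", "payload": {
  "translation": [
    [0,0,-0.7],
    [0,0,0]
  ],
  "rotation": [
    [0,0,0],
    [0,0,0]
  ],
  "hand": [38,38]
}}

```text
clock: 7.98
ee_pos: [436.7, 105.3, 32.0]
tcp_rot: [-0.0, 0.093, 0.996, 0.0]
force: [-0.1, 0.4, -0.2]
grip_width: 41.1
grasp_force: 25.7
```

>>> {"api": "jog_arm", "payload": {
  "translation": [
    [0,0,-0.5],
    [0,0,0]
  ],
  "rotation": [
    [0,0,0],
    [0,0,0]
  ],
  "hand": [38,38]
}}

```text
clock: 8.22
ee_pos: [436.7, 105.2, 31.9]
tcp_rot: [-0.0, 0.093, 0.996, 0.0]
force: [-2.3, -0.3, 2.2]
grip_width: 41.4
grasp_force: 25.8
```

>>> {"api": "jog_arm", "payload": {
  "translation": [
    [0,0,0],
    [0,0,0],
    [0,0,0],
    [0,0,0],
    [0,0,0],
    [0,0,25],
    [0,0,40],
    [0,0,40]
  ],
  "rotation": [
    [0,0,0],
    [0,0,0],
    [0,0,0],
    [0,0,0],
    [0,0,0],
    [0,0,0],
    [0,0,0],
    [0,0,0]
  ],
  "hand": [70,70,70,70,70,70,70,70]
}}

```text
clock: 9.22
ee_pos: [436.4, 105.2, 137.4]
tcp_rot: [-0.0, 0.093, 0.996, -0.0]
force: [0.4, -0.2, -0.2]
grip_width: 70.0
grasp_force: 0.0
```

```bash
python3 - <<'E'
from h import *
s=arm.sense();print(s["clock"],s["ee_pos"],s["grip_width"],s["force"],s["q"])
E
```

```text
9.225 [436.40696723 105.19092565 137.36973103] 69.96660433694454 [ 0.44805792 -0.18099157 -0.22339941] [ 1.10028501e-01 -1.01529941e-01  1.74580136e+00  1.06361182e-04
  1.49803518e+00 -1.27400862e+00]
```

The coupling is released. Next is the wheel: I'll close the fingers and approach above gauge x = -108 at (612, 72).

>>> {"api": "jog_arm", "payload": {
  "translation": [
    [25,-4,0],
    [40,-8,0],
    [40,-8,0],
    [40,-8,0],
    [31,-5,0],
    [0,0,-30],
    [0,0,-20],
    [0,0,0]
  ],
  "rotation": [
    [0,0,0],
    [0,0,0],
    [0,0,0],
    [0,0,0],
    [0,0,0],
    [0,0,0],
    [0,0,0],
    [0,0,0]
  ],
  "hand": [0,0,0,0,0,0,0,0]
}}

```text
clock: 10.22
ee_pos: [611.1, 72.1, 83.8]
tcp_rot: [-0.003, 0.093, 0.996, -0.0]
force: [0.3, 0.3, 0.3]
grip_width: -0.2
grasp_force: 0.0
```

>>> {"api": "jog_arm", "payload": {
  "translation": [
    [0,0,-10],
    [0,0,-6],
    [0,0,0],
    [0,0,0]
  ],
  "rotation": [
    [0,0,0],
    [0,0,0],
    [0,0,0],
    [0,0,0]
  ],
  "hand": [0,0,0,0]
}}

```text
clock: 10.72
ee_pos: [613.0, 72.3, 71.1]
tcp_rot: [0.0, 0.093, 0.996, 0.0]
force: [0.9, -0.1, -0.1]
grip_width: 0.1
grasp_force: 0.0
```

```bash
python3 - <<'E'
from h import *
s=arm.sense();print(s["clock"],s["ee_pos"],s["grip_width"],s["force"])
a=cv2.resize(arm.snapshot("top")[170:260,250:320],None,fx=5,fy=5,interpolation=2)
b=cv2.resize(arm.snapshot("side")[125:215,230:350],None,fx=5,fy=5,interpolation=2)[:,:450]
b=cv2.resize(arm.snapshot("side")[130:220,240:330],None,fx=5,fy=5,interpolation=2)
cv2.imwrite("pics/p2.png",np.hstack([a,b])[:,:,::-1])
E
```

```text
10.725 [612.9839445   72.27074216  71.09941397] 0.11171689991532383 [ 0.88443084 -0.12231828 -0.11220504]
```

View pics/p2.png

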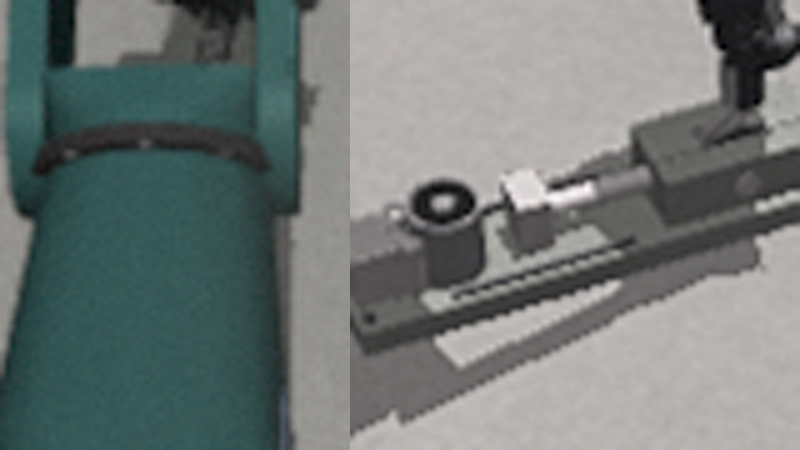

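The coupling stands upright in front of the V block (crop 445,230), and the closed fingertips are over the wheel slot (740,110). I'll descend slowly until contact.

>>> {"api": "jog_arm", "payload": {
  "translation": [
    [0,0,-2],
    [0,0,-1.5],
    [0,0,-1],
    [0,0,-0.5],
    [0,0,0]
  ],
  "rotation": [
    [0,0,0],
    [0,0,0],
    [0,0,0],
    [0,0,0],
    [0,0,0]
  ],
  "hand": [0,0,0,0,0]
}}

```text
clock: 11.5
ee_pos: [612.7, 72.2, 65.5]
tcp_rot: [-0.0, 0.093, 0.996, 0.0]
force: [-0.4, 1.0, -0.0]
grip_width: 0.0
grasp_force: 0.0
```

>>> {"api": "jog_arm", "payload": {
  "translation": [
    [0,0,-0.5],
    [0,0,-0.5],
    [0,0,0]
  ],
  "rotation": [
    [0,0,0],
    [0,0,0],
    [0,0,0]
  ],
  "hand": [0,0,0]
}}

```text
clock: 11.88
ee_pos: [612.7, 72.2, 64.5]
tcp_rot: [-0.0, 0.093, 0.996, 0.0]
force: [-0.2, 0.3, 0.2]
grip_width: -0.3
grasp_force: 0.0
```

>>> {"api": "jog_arm", "payload": {
  "translation": [
    [0,0,-0.4],
    [0,0,0],
    [0,0,-0.3],
    [0,0,0]
  ],
  "rotation": [
    [0,0,0],
    [0,0,0],
    [0,0,0],
    [0,0,0]
  ],
  "hand": [0,0,0,0]
}}

```text
clock: 12.38
ee_pos: [612.7, 72.2, 63.8]
tcp_rot: [-0.0, 0.093, 0.996, 0.0]
force: [0.2, 1.3, 0.9]
grip_width: 0.1
grasp_force: 0.0
```

>>> {"api": "jog_arm", "payload": {
  "translation": [
    [0,0,-0.3],
    [0,0,-0.3],
    [0,0,0]
  ],
  "rotation": [
    [0,0,0],
    [0,0,0],
    [0,0,0]
  ],
  "hand": [0,0,0]
}}

```text
clock: 12.75
ee_pos: [612.7, 72.2, 63.2]
tcp_rot: [-0.0, 0.093, 0.996, 0.0]
force: [0.6, 0.4, -0.9]
grip_width: 0.0
grasp_force: 0.0
```

>>> {"api": "jog_arm", "payload": {
  "translation": [
    [0,0,-0.3],
    [0,0,-0.3],
    [0,0,0]
  ],
  "rotation": [
    [0,0,0],
    [0,0,0],
    [0,0,0]
  ],
  "hand": [0,0,0]
}}

```text
clock: 13.12
ee_pos: [612.7, 72.3, 62.6]
tcp_rot: [-0.0, 0.093, 0.996, 0.0]
force: [0.3, -0.4, -0.3]
grip_width: -0.2
grasp_force: 0.0
```

>>> {"api": "jog_arm", "payload": {
  "translation": [
    [0,0,-0.3],
    [0,0,0]
  ],
  "rotation": [
    [0,0,0],
    [0,0,0]
  ],
  "hand": [0,0]
}}

```text
clock: 13.38
ee_pos: [612.7, 72.2, 62.3]
tcp_rot: [-0.0, 0.093, 0.996, 0.0]
force: [0.6, -0.4, 0.7]
grip_width: -0.2
grasp_force: 0.0
```

>>> {"api": "jog_arm", "payload": {
  "translation": [
    [0,0,-0.3],
    [0,0,0]
  ],
  "rotation": [
    [0,0,0],
    [0,0,0]
  ],
  "hand": [0,0]
}}

```text
clock: 13.62
ee_pos: [612.7, 72.2, 62.0]
tcp_rot: [-0.0, 0.093, 0.996, 0.0]
force: [0.2, 0.4, 0.2]
grip_width: -0.1
grasp_force: 0.0
```

>>> {"api": "jog_arm", "payload": {
  "translation": [
    [0,0,-0.3],
    [0,0,-0.2]
  ],
  "rotation": [
    [0,0,0],
    [0,0,0]
  ],
  "hand": [0,0]
}}

```text
clock: 13.88
ee_pos: [612.7, 72.2, 61.6]
tcp_rot: [0.0, 0.093, 0.996, 0.0]
force: [-0.2, -0.0, 0.4]
grip_width: -0.3
grasp_force: 0.4
```

>>> {"api": "jog_arm", "payload": {
  "translation": [
    [0,0,-0.3],
    [0,0,-0.2]
  ],
  "rotation": [
    [0,0,0],
    [0,0,0]
  ],
  "hand": [0,0]
}}

```text
clock: 14.12
ee_pos: [612.8, 72.2, 61.6]
tcp_rot: [0.0, 0.093, 0.996, 0.0]
force: [-1.0, 0.3, 2.9]
grip_width: 0.1
grasp_force: 1.5
```

>>> {"api": "jog_arm", "payload": {
  "translation": [
    [0,0,-0.3],
    [0,0,0]
  ],
  "rotation": [
    [0,0,0],
    [0,0,0]
  ],
  "hand": [0,0]
}}

```text
clock: 14.38
ee_pos: [613.2, 72.2, 61.5]
tcp_rot: [0.001, 0.093, 0.996, 0.0]
force: [-0.5, 0.2, 5.9]
grip_width: -0.1
grasp_force: 2.3
```

In contact, at 5.9 N with z about 61.5. Starting the stroke.

>>> {"api": "jog_arm", "payload": {
  "translation": [
    [-1,0.2,0],
    [-1,0.2,0],
    [-1,0.2,0]
  ],
  "rotation": [
    [0,0,0],
    [0,0,0],
    [0,0,0]
  ],
  "hand": [0,0,0]
}}

```text
clock: 14.75
ee_pos: [610.8, 72.6, 61.7]
tcp_rot: [0.002, 0.093, 0.996, 0.0]
force: [1.6, -1.6, 5.7]
grip_width: -0.0
grasp_force: 2.8
```

>>> {"api": "jog_arm", "payload": {
  "translation": [
    [-1,0.2,0],
    [-1,0.2,0],
    [-1,0.2,0]
  ],
  "rotation": [
    [0,0,0],
    [0,0,0],
    [0,0,0]
  ],
  "hand": [0,0,0]
}}

```text
clock: 15.12
ee_pos: [608.1, 73.2, 62.1]
tcp_rot: [0.002, 0.093, 0.996, 0.0]
force: [2.1, -1.3, 5.6]
grip_width: -0.1
grasp_force: 3.1
```

>>> {"api": "jog_arm", "payload": {
  "translation": [
    [-1.2,0.2,0],
    [-1.2,0.2,0.1],
    [-1.2,0.3,0]
  ],
  "rotation": [
    [0,0,0],
    [0,0,0],
    [0,0,0]
  ],
  "hand": [0,0,0]
}}

```text
clock: 15.5
ee_pos: [604.7, 73.8, 62.4]
tcp_rot: [0.002, 0.093, 0.996, 0.0]
force: [0.8, -1.2, 6.5]
grip_width: -0.1
grasp_force: 3.5
```

>>> {"api": "jog_arm", "payload": {
  "translation": [
    [-1.2,0.2,0.1],
    [-1.2,0.2,0],
    [-1.2,0.3,0.1]
  ],
  "rotation": [
    [0,0,0],
    [0,0,0],
    [0,0,0]
  ],
  "hand": [0,0,0]
}}

```text
clock: 15.88
ee_pos: [601.2, 74.5, 62.9]
tcp_rot: [0.002, 0.093, 0.996, 0.0]
force: [2.4, -0.7, 7.0]
grip_width: 0.1
grasp_force: 3.6
```

>>> {"api": "jog_arm", "payload": {
  "translation": [
    [-1.2,0.2,0.1],
    [-1.2,0.2,0],
    [-1.2,0.3,0.1]
  ],
  "rotation": [
    [0,0,0],
    [0,0,0],
    [0,0,0]
  ],
  "hand": [0,0,0]
}}

```text
clock: 16.25
ee_pos: [597.4, 75.2, 63.0]
tcp_rot: [0.002, 0.093, 0.996, 0.0]
force: [1.6, -0.9, 7.1]
grip_width: -0.1
grasp_force: 3.7
```

>>> {"api": "jog_arm", "payload": {
  "translation": [
    [-1.2,0.2,0.1],
    [-1.2,0.2,0.1],
    [-1.2,0.3,0.1]
  ],
  "rotation": [
    [0,0,0],
    [0,0,0],
    [0,0,0]
  ],
  "hand": [0,0,0]
}}

```text
clock: 16.62
ee_pos: [593.1, 76.1, 62.8]
tcp_rot: [0.001, 0.093, 0.996, 0.0]
force: [-0.3, -1.7, 6.8]
grip_width: 0.1
grasp_force: 3.0
```

```bash
python3 - <<'E'
from h import *
s=arm.sense();print(s["clock"],s["ee_pos"],s["force"])
cv2.imwrite("pics/p3.png",cv2.resize(arm.snapshot("side")[130:220,240:340],None,fx=6,fy=6,interpolation=2)[:,:,::-1])
E
```

```text
16.625 [593.08954394  76.10958489  62.79998114] [-0.26444246 -1.65648319  6.7571579 ]
```

View pics/p3.png

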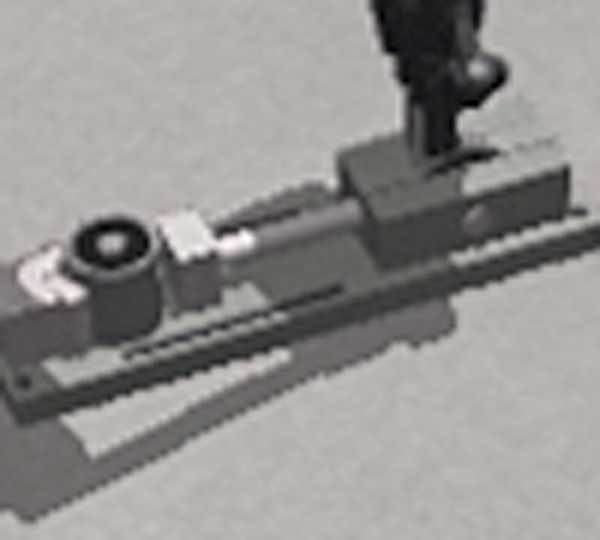

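The picture shows the jaw (crop 190,245) well advanced and the coupling (112,275) upright. I'll quantify the remaining gap from the pixels I read.

```bash
python3 - <<'E'
from h import *
p=[506.0,92.4];g=np.array([-.9825,.1862]);n=np.array([-.1862,-.9825])
def G(cam,u,v,z):
    w=ray(cam,u,v,z)[:2]-p;return (w@g).round(1),(w@n).round(1)
print("jaw t0 top",G("top",(117.5)/4-.5+255,(310.5)/4-.5+140,56.5))
print("jaw t0 side",G("side",(200)/4-.5+225,(109)/4-.5+140,56.5))
print("jaw now",G("side",190/6-.5+240,234/6-.5+130,56.5))
print("coup now",G("side",113/6-.5+240,242/6-.5+130,65))
E
```

```text
jaw t0 top (np.float64(19.9), np.float64(-1.3))
jaw t0 side (np.float64(21.3), np.float64(-5.5))
jaw now (np.float64(32.3), np.float64(-2.6))
coup now (np.float64(69.1), np.float64(-3.2))
```

The jaw travel is now about 28 mm, since it did not start fully open, so about 20 mm of rim is left. I'll lift, go back and do a second stroke.

>>> {"api": "jog_arm", "payload": {
  "translation": [
    [0,0,3],
    [0,0,3],
    [10,-1.9,0],
    [10,-1.9,0],
    [0,0,-1.5],
    [0,0,-1],
    [0,0,0],
    [0,0,0]
  ],
  "rotation": [
    [0,0,0],
    [0,0,0],
    [0,0,0],
    [0,0,0],
    [0,0,0],
    [0,0,0],
    [0,0,0],
    [0,0,0]
  ],
  "hand": [0,0,0,0,0,0,0,0]
}}

```text
clock: 17.68
ee_pos: [612.1, 72.5, 65.1]
tcp_rot: [-0.0, 0.093, 0.996, 0.0]
force: [0.1, -0.3, 0.1]
grip_width: 0.3
grasp_force: 0.0
```

>>> {"api": "jog_arm", "payload": {
  "translation": [
    [0,0,-0.5],
    [0,0,-0.5],
    [0,0,-0.3],
    [0,0,0]
  ],
  "rotation": [
    [0,0,0],
    [0,0,0],
    [0,0,0],
    [0,0,0]
  ],
  "hand": [0,0,0,0]
}}

```text
clock: 18.18
ee_pos: [612.3, 72.5, 63.9]
tcp_rot: [-0.0, 0.093, 0.996, 0.0]
force: [0.5, -0.1, 0.1]
grip_width: 0.2
grasp_force: 0.5
```

>>> {"api": "jog_arm", "payload": {
  "translation": [
    [0,0,-0.3],
    [0,0,-0.2],
    [0,0,0]
  ],
  "rotation": [
    [0,0,0],
    [0,0,0],
    [0,0,0]
  ],
  "hand": [0,0,0]
}}

```text
clock: 18.55
ee_pos: [612.6, 72.4, 63.8]
tcp_rot: [0.0, 0.093, 0.996, 0.0]
force: [-1.0, -1.1, 3.3]
grip_width: 0.1
grasp_force: 1.8
```

>>> {"api": "jog_arm", "payload": {
  "translation": [
    [0,0,-0.3],
    [0,0,0]
  ],
  "rotation": [
    [0,0,0],
    [0,0,0]
  ],
  "hand": [0,0]
}}

```text
clock: 18.8
ee_pos: [612.9, 72.3, 63.8]
tcp_rot: [0.001, 0.093, 0.996, 0.0]
force: [-0.9, 0.0, 5.6]
grip_width: 0.2
grasp_force: 2.6
```

>>> {"api": "jog_arm", "payload": {
  "translation": [
    [-1,0.2,0],
    [-1,0.2,0],
    [-1,0.2,0.1],
    [-1,0.2,0]
  ],
  "rotation": [
    [0,0,0],
    [0,0,0],
    [0,0,0],
    [0,0,0]
  ],
  "hand": [0,0,0,0]
}}

```text
clock: 19.3
ee_pos: [609.4, 73.0, 64.1]
tcp_rot: [0.002, 0.093, 0.996, 0.0]
force: [2.0, -1.2, 5.9]
grip_width: -0.1
grasp_force: 2.8
```

>>> {"api": "jog_arm", "payload": {
  "translation": [
    [-1,0.2,0.1],
    [-1,0.2,0],
    [-1,0.2,0.1],
    [-1,0.2,0]
  ],
  "rotation": [
    [0,0,0],
    [0,0,0],
    [0,0,0],
    [0,0,0]
  ],
  "hand": [0,0,0,0]
}}

```text
clock: 19.8
ee_pos: [605.5, 73.8, 64.3]
tcp_rot: [0.002, 0.093, 0.996, 0.0]
force: [1.3, -1.5, 5.8]
grip_width: -0.1
grasp_force: 2.9
```

>>> {"api": "jog_arm", "payload": {
  "translation": [
    [-1,0.2,0],
    [-1,0.2,0],
    [-1,0.2,0]
  ],
  "rotation": [
    [0,0,0],
    [0,0,0],
    [0,0,0]
  ],
  "hand": [0,0,0]
}}

```text
clock: 20.18
ee_pos: [602.6, 74.4, 64.5]
tcp_rot: [0.002, 0.093, 0.996, -0.0]
force: [2.9, -1.4, 7.4]
grip_width: 0.2
grasp_force: 3.1
```

>>> {"api": "jog_arm", "payload": {
  "translation": [
    [-1,0.2,0.1],
    [-1,0.2,0.1],
    [-1,0.2,0]
  ],
  "rotation": [
    [0,0,0],
    [0,0,0],
    [0,0,0]
  ],
  "hand": [0,0,0]
}}

```text
clock: 20.55
ee_pos: [599.6, 74.9, 64.6]
tcp_rot: [0.002, 0.093, 0.996, -0.0]
force: [1.5, -1.1, 6.0]
grip_width: 0.2
grasp_force: 3.0
```

>>> {"api": "jog_arm", "payload": {
  "translation": [
    [-1,0.2,0],
    [-1,0.2,0],
    [-1,0.2,0]
  ],
  "rotation": [
    [0,0,0],
    [0,0,0],
    [0,0,0]
  ],
  "hand": [0,0,0]
}}

```text
clock: 20.92
ee_pos: [596.8, 75.5, 64.7]
tcp_rot: [0.002, 0.093, 0.996, -0.0]
force: [2.7, -1.2, 4.9]
grip_width: 0.2
grasp_force: 2.5
```

```bash
python3 - <<'E'
from h import *
s=arm.sense();print(s["clock"],s["ee_pos"],s["force"])
cv2.imwrite("pics/p4.png",cv2.resize(arm.snapshot("side")[150:210,230:310],None,fx=8,fy=8,interpolation=2)[:,:,::-1])
E
```

```text
20.925 [596.81582889  75.5093996   64.69088326] [ 2.70217173 -1.17849745  4.90864593]
```

View pics/p4.png

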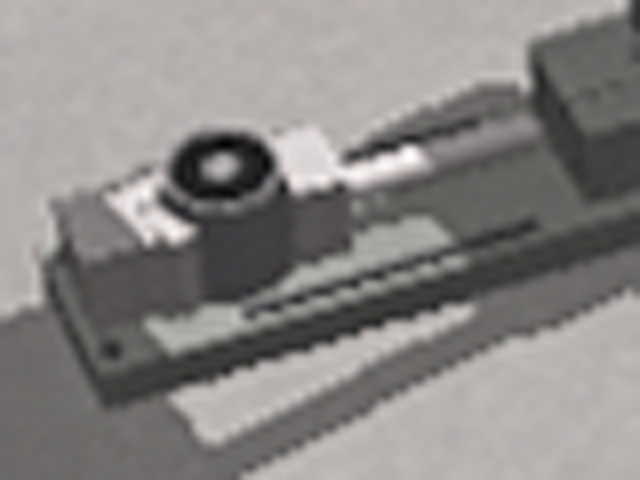

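The jaw is now on the coupling (crop 290,180), with a few mm of rim left. I'll re-stroke so the finish is mid-pad.

>>> {"api": "jog_arm", "payload": {
  "translation": [
    [0,0,3],
    [0,0,2],
    [12,-2.2,0],
    [0,0,-1.5],
    [0,0,-0.5],
    [0,0,0]
  ],
  "rotation": [
    [0,0,0],
    [0,0,0],
    [0,0,0],
    [0,0,0],
    [0,0,0],
    [0,0,0]
  ],
  "hand": [0,0,0,0,0,0]
}}

```text
clock: 21.72
ee_pos: [607.0, 73.7, 66.1]
tcp_rot: [-0.0, 0.093, 0.996, 0.0]
force: [-0.3, 0.3, 1.1]
grip_width: 0.0
grasp_force: 0.0
```

>>> {"api": "jog_arm", "payload": {
  "translation": [
    [0,0,-0.5],
    [0,0,-0.4],
    [0,0,-0.3],
    [0,0,0]
  ],
  "rotation": [
    [0,0,0],
    [0,0,0],
    [0,0,0],
    [0,0,0]
  ],
  "hand": [0,0,0,0]
}}

```text
clock: 22.22
ee_pos: [607.3, 73.6, 65.3]
tcp_rot: [-0.0, 0.093, 0.996, 0.0]
force: [-0.5, -0.0, -0.1]
grip_width: -0.1
grasp_force: 0.0
```

>>> {"api": "jog_arm", "payload": {
  "translation": [
    [0,0,-0.3],
    [0,0,-0.3],
    [0,0,0]
  ],
  "rotation": [
    [0,0,0],
    [0,0,0],
    [0,0,0]
  ],
  "hand": [0,0,0]
}}

```text
clock: 22.6
ee_pos: [607.4, 73.6, 64.9]
tcp_rot: [0.0, 0.093, 0.996, 0.0]
force: [-0.0, -1.0, 0.2]
grip_width: 0.1
grasp_force: 0.6
```

>>> {"api": "jog_arm", "payload": {
  "translation": [
    [0,0,-0.3],
    [0,0,0]
  ],
  "rotation": [
    [0,0,0],
    [0,0,0]
  ],
  "hand": [0,0]
}}

```text
clock: 22.85
ee_pos: [607.5, 73.6, 64.8]
tcp_rot: [0.0, 0.093, 0.996, 0.0]
force: [-1.0, -0.3, 3.4]
grip_width: 0.2
grasp_force: 1.6
```

>>> {"api": "jog_arm", "payload": {
  "translation": [
    [0,0,-0.2],
    [-1,0.2,0],
    [-1,0.2,0],
    [0,0,0]
  ],
  "rotation": [
    [0,0,0],
    [0,0,0],
    [0,0,0],
    [0,0,0]
  ],
  "hand": [0,0,0,0]
}}

```text
clock: 23.35
ee_pos: [606.4, 73.9, 64.8]
tcp_rot: [0.001, 0.093, 0.996, 0.0]
force: [3.3, -0.9, 3.1]
grip_width: 0.3
grasp_force: 2.0
```

>>> {"api": "jog_arm", "payload": {
  "translation": [
    [-0.5,0.1,0],
    [-0.5,0.1,0]
  ],
  "rotation": [
    [0,0,0],
    [0,0,0]
  ],
  "hand": [0,0]
}}

```text
clock: 23.6
ee_pos: [605.1, 74.1, 64.8]
tcp_rot: [0.001, 0.093, 0.996, 0.0]
force: [4.3, -1.0, 6.1]
grip_width: 0.0
grasp_force: 2.6
```

>>> {"api": "jog_arm", "payload": {
  "translation": [
    [-0.5,0.1,0],
    [-0.5,0.1,0]
  ],
  "rotation": [
    [0,0,0],
    [0,0,0]
  ],
  "hand": [0,0]
}}

```text
clock: 23.85
ee_pos: [604.1, 74.4, 64.8]
tcp_rot: [0.001, 0.093, 0.996, 0.0]
force: [2.8, -1.3, 4.8]
grip_width: -0.1
grasp_force: 2.6
```

>>> {"api": "jog_arm", "payload": {
  "translation": [
    [-0.5,0.1,0],
    [0,0,0]
  ],
  "rotation": [
    [0,0,0],
    [0,0,0]
  ],
  "hand": [0,0]
}}

```text
clock: 24.1
ee_pos: [603.5, 74.5, 64.8]
tcp_rot: [0.001, 0.093, 0.996, 0.0]
force: [3.7, -0.9, 6.0]
grip_width: 0.1
grasp_force: 2.6
```

>>> {"api": "jog_arm", "payload": {
  "translation": [
    [-0.5,0.1,0],
    [0,0,0]
  ],
  "rotation": [
    [0,0,0],
    [0,0,0]
  ],
  "hand": [0,0]
}}

```text
clock: 24.35
ee_pos: [603.0, 74.6, 64.8]
tcp_rot: [0.001, 0.093, 0.996, 0.0]
force: [4.1, -0.3, 4.3]
grip_width: 0.6
grasp_force: 2.6
```

>>> {"api": "jog_arm", "payload": {
  "translation": [
    [-0.5,0.1,0],
    [0,0,0]
  ],
  "rotation": [
    [0,0,0],
    [0,0,0]
  ],
  "hand": [0,0]
}}

```text
clock: 24.6
ee_pos: [602.5, 74.7, 64.8]
tcp_rot: [0.001, 0.093, 0.996, 0.0]
force: [3.5, -1.1, 4.7]
grip_width: -0.0
grasp_force: 2.6
```

Traction has plateaued at about 3.8 N, so either the coupling is home and the tip is slipping, or it is still rolling. I'll measure how the coupling and jaw shifted since the last picture.

```bash
python3 - <<'E'
from h import *
p=[506.0,92.4];g=np.array([-.9825,.1862]);n=np.array([-.1862,-.9825])
def G(cam,u,v,z):
    w=ray(cam,u,v,z)[:2]-p;return (w@g).round(1),(w@n).round(1)
old=cv2.imread("pics/p4.png");new=cv2.resize(arm.snapshot("side")[150:210,230:310],None,fx=8,fy=8,interpolation=2)[:,:,::-1]
cv2.imwrite("pics/p5.png",new);new=np.ascontiguousarray(new)
for nm,(x0,y0,x1,y1) in dict(coup=(165,128,275,200),jaw=(285,125,420,190),jawcorner=(300,120,350,180),vblk=(50,190,160,400)).items():
    r=cv2.matchTemplate(new,old[y0:y1,x0:x1],cv2.TM_CCOEFF_NORMED);_,v,_,m=cv2.minMaxLoc(r);print(nm,m[0]-x0,m[1]-y0,round(v,3))
print("coup p4",G("side",219/8-.5+230,166/8-.5+150,65), "8 crop px per 3mm")
a=proj("side",[*(np.array(p)+70*g),60]);b=proj("side",[*(np.array(p)+80*g),60]);print("px crop per 10mm",(b-a)*8)
s=proj("side",[*(np.array(p)+75*g),65]);print("home plug centre in crop",(s-[230,150]+.5)*8)
E
```

```text
coup 0 0 0.995
jaw 0 0 0.989
jawcorner 0 1 0.976
vblk 1 -1 0.879
coup p4 (np.float64(73.3), np.float64(-3.3)) 8 crop px per 3mm
px crop per 10mm [-27.46821382   8.22023438]
home plug centre in crop [217.62195757 173.30114781]
```

View pics/p5.png

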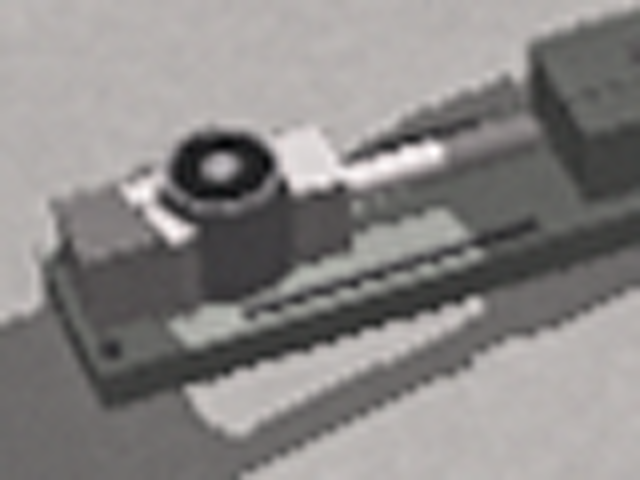

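Nothing moved over the last stroke, and the plug centre (218,163) matches the predicted home column 217.6. So the coupling is home and the tip is slipping at about 3.8 N traction, roughly 3 N on the jaw. I'll press slightly firmer for margin, then lift off.

>>> {"api": "jog_arm", "payload": {
  "translation": [
    [0,0,-0.15],
    [-0.5,0.1,0],
    [-0.5,0.1,0],
    [0,0,0],
    [0,0,0]
  ],
  "rotation": [
    [0,0,0],
    [0,0,0],
    [0,0,0],
    [0,0,0],
    [0,0,0]
  ],
  "hand": [0,0,0,0,0]
}}

```text
clock: 25.28
ee_pos: [601.7, 74.9, 64.8]
tcp_rot: [0.001, 0.093, 0.996, 0.0]
force: [3.6, -0.6, 5.6]
grip_width: -0.2
grasp_force: 2.7
```

>>> {"api": "jog_arm", "payload": {
  "translation": [
    [0,0,2],
    [0,0,10],
    [0,0,30],
    [0,0,40],
    [0,0,0],
    [0,0,0]
  ],
  "rotation": [
    [0,0,0],
    [0,0,0],
    [0,0,0],
    [0,0,0],
    [0,0,0],
    [0,0,0]
  ],
  "hand": [0,0,0,0,0,0]
}}

```text
clock: 26.02
ee_pos: [599.9, 75.0, 145.0]
tcp_rot: [-0.001, 0.093, 0.996, -0.0]
force: [0.0, -0.9, 0.2]
grip_width: -0.0
grasp_force: 0.0
```

```bash
python3 - <<'E'
from h import *
old=cv2.imread("pics/p4.png");new=np.ascontiguousarray(cv2.resize(arm.snapshot("side")[150:210,230:310],None,fx=8,fy=8,interpolation=2)[:,:,::-1])
for x0,y0,x1,y1 in((165,128,275,200),(300,120,350,180)):
    r=cv2.matchTemplate(new,old[y0:y1,x0:x1],cv2.TM_CCOEFF_NORMED);_,v,_,m=cv2.minMaxLoc(r);print(m[0]-x0,m[1]-y0,round(v,3))
s=arm.sense();print(s["clock"],s["ee_pos"],s["force"])
E
```

```text
0 0 0.997
-1 -1 0.969
26.075 [599.51739732  75.00611736 144.17730746] [-0.57463665  0.06519807 -0.00905352]
```

The coupling and jaw stayed put after the lift-off, and the arm is clear. Handing in.

```bash
python3 -c "
from h import *
print(arm.close_job())"
```

```text
the job is handed in; nothing more can be done
None
```

I handed the job in at about 26 s: the coupling stands upright and home in the V, and I estimate the jaw holds it at about 3 N, judged from wheel traction. The arm is clear; no pass or fail result came back.

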